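# Close one flip-cap vial and open the next

## Task

The three flip-cap vials in the grey rack are being sampled one after another. First press the part-open red cap fully shut, and only then flick up the blue cap by its tab so that it stays open at least halfway to upright. Leave the white-capped vial shut.

Things in the scene. Friction and masses are not known exactly. Their poses are not given: they have to be found in the camera images.
- vial_rack: Fixed grey rack, 50x220x55 mm, origin under its centre, y along the row, x from the tabs' side to the hinges' side (away from the robot). Three clear upright flip-cap vials stand fixed in it, 70 mm apart, in any order, rims 90 mm above the worktop. Each cap: a disc 34 mm wide, 9 thick, with a thumb tab on the robot's side, 14 mm wide, 7 thick, reaching 26 mm past the disc. Rack plate 45 mm high.
- red_tab (a point): Middle of the red cap's tab, 31 mm from the disc's centre, 5 mm under the disc's top face; starts 26 to 43 degrees open. Axes turn with the cap: x from tab to hinge, y along the hinge axis, z normal to the cap's top: its angle from vertical is the opening angle. The hinge axis lies 50 mm along +x and 4.5 mm along -z from here. Opening lifts the tab up and away from the robot, 109 degrees at most.
- blue_tab (a point): The same point of the blue cap, same shape and axes; starts shut. All hinges are a little stiff (0.03 N m, under 1 N at the tab) with no spring or catch: a cap stays where it is left. The tab can be pinched across its 14 mm width from above at this point, or a little nearer its end, and turns between the fingers as it is led round its hinge.
- white_tab (a point): The same point of the white cap, same shape and axes; it starts shut and must stay shut. A part-open cap shuts when pressed straight down over its vial's mouth, on the disc's top face; a push straight down on the tab's end may jam against the finger's friction.

How it is judged:
By the outcome, as a careful person would: the job done as asked, in the order asked, and still so for the second after the job is handed in, with the robot touching nothing.
It also fails if it takes over 37 s, if anything falls off the work surface, if the arm or the gripper's body presses on something with over 40 N, if the wrist force passes 120 N, or if a joint passes its speed limit or range.

## Robot

A 7-joint arm with a two-finger parallel gripper is mounted at the origin on the work surface; the furniture and walls round the work are solid. World frame = base frame: x ahead of the robot, y to its left, z up, the work surface at z = 0. Lengths are in m, angles in rad, forces in N, time in s.
With the tool pointing down it reaches from about 0.425 to 0.925 m from the base axis. Payload 6.8 kg.
Tool frame: the origin (TCP) lies midway between the tips of the shut fingers; the grasp point (between the pads) lies 19 mm behind it; z points along the fingers, y is the direction in which the jaws open and shut (so a half turn about z gives the same grasp; the last joint's range is limited). The gripper opens to 85 mm and grips with 20 to 120 N. Pads are 22 mm wide; open, the fingers measure 114 mm over their backs; the gripper's body (76 mm by 85 mm) begins 54 mm behind the grasp point. The pads swing forward as they close: fully open they stand 13 mm farther back than shut.
Start: joints at [-0.108, 0.477, 0.022, 1.555, -0.011, 1.109, -0.083], TCP at [0.675, 0, 0.231] pointing down, gripper open.
Joint ranges: [-2.96, 2.96], [-0.34, 2.1], [-1.41, 1.46], [0.24, 2.44], [-1.37, 4.51], [0.17, 1.92], [-2.96, 2.96]. Speed limits (rad/s): [2.39, 2.39, 3.14, 3.14, 3.14, 3.14, 3.14].

## Interface

Orientations are given as a unit quaternion [w, x, y, z].
In Python, from station import readout, eyes, ticket gives the robot as it stands. The module is installed in compiled form; this text tells all that it offers.
- The arm moves only by the shell command python3 -m crank 'ROWS' [FORCE]. ROWS is JSON, a list of rows, each an object of numbers: "jaw": the opening in per cent of the stroke, from 0 (shut) to 100 (fully open); "x", "y", "z": the shift along the tool's x, y, z in mm; "ax", "ay", "az": the turn, a rotation vector about the tool's x, y, z in degrees. In form: [{"jaw": .., "x": .., "y": .., "z": .., "ax": .., "ay": .., "az": ..}, ...]. A call has 1 to 12 rows; each row shifts and turns the commanded pose from where the row before left it, along the tool's axes as they then stand; what a row does not reach is not made up. A row lasts 1/8 s, in which the tool goes at most 62.5 mm and 10.7 degrees, less where a joint would pass 70% of its speed; a pose out of reach is approached as far as the arm can. A call with a gripper value outside its range is refused whole. The fingers move at their own pace and stop on an object; FORCE is the grip in N (left out, the last holds). Time passes only in rows, so rows that do not move let the fingers close. It gives the time, the measured TCP pose, the force and the opening at its end, in the units of the state.
- readout.get_obs(): the state, without advancing time (a new reading comes with each control period).
- eyes.read_camera(name): name is "scene" or "side" or "wrist"; returns (picture, depth): 480x640x3 uint8, red, green, blue; 480x640 float32, m along the optical axis (not along the pixel's ray), 0 where there is no reading.
- eyes.calibration(name): a dict with "fx", "fy", "cx", "cy" (pixels), "k1" (the pictures are not rectified: a ray, as slopes to the right and down, at radius r is drawn at 1 + k1 r^2 times it, then the intrinsics apply), "R" (3x3) and "t" (3): a world point X has camera coordinates R X + t. Camera axes: x right, y down, z forward; pixel columns grow to the right and rows downward; lengths in m; the calibration is good to about 2 mm. A picture is of the moment at which its call begins: read the wrist's pose just before it. calibration takes no time and is no camera call; for the wrist camera it gives the pose at the moment of the call.
- ticket.hand_in(): hands the job in, once; it reports no verdict.
The state is a dict: "t": time; "q": joint angles; "joint_vel": joint speeds; "joint_torque": joint torques, N m; "eef_pos": TCP position; "tool_rot": TCP orientation; "contact_force": force on the tool from outside, world axes, zero at the start; "torque": the same for the moment, N m; "gripper_width": opening from 0.0 (shut) to 1.0 (fully open).
Only numpy, scipy, OpenCV 4.12 (cv2) and the standard library are available. Lean on these libraries where they do the work, as an engineer would, in place of code of your own. Each camera call takes 0.05 s, during which the arm holds its last target. There are 200 camera calls.

## Working session

There is one attempt and no reset: what is moved stays moved. The work goes in short steps, Python scripts to look and compute and a shell command to move; the robot and the scene stay as the last step left them, time stands still between calls to the robot, and variables do not carry over. Pictures are saved under pics/ and viewed, about 8 in all and at most 12, crops included, and the job is handed in when it is done.

```bash
mkdir -p pics
cat > h.py <<'E'
import numpy as np, cv2
from station import readout, eyes, ticket
def grab(n):
    c=eyes.calibration(n); p,d=eyes.read_camera(n); return c,p,d
def world(c,u,v,z):
    u=np.atleast_1d(u).astype(float);v=np.atleast_1d(v).astype(float)
    K=np.array([[c['fx'],0,c['cx']],[0,c['fy'],c['cy']],[0,0,1]])
    s=cv2.undistortPoints(np.stack([u,v],1)[:,None],K,np.array([c['k1'],0,0,0.]))[:,0]
    P=np.c_[s,np.ones(len(s))]*np.atleast_1d(z)[:,None]
    return (P-np.array(c['t']))@np.array(c['R'])
def masks(p):
    h=cv2.cvtColor(p,cv2.COLOR_RGB2HSV); H,S,V=h[...,0],h[...,1],h[...,2]
    return {'red':((H<8)|(H>172))&(S>130)&(V>60),'blue':(H>98)&(H<128)&(S>120)&(V>50)}
E
python3 - <<'E'
from h import *
print(readout.get_obs())
ims=[]
for n in ['scene','side']:
    c,p,d=grab(n); ims.append(p)
    for k,m in masks(p).items():
        m=m&(d>0); v,u=np.nonzero(m)
        if len(u)<20: print(n,k,len(u));continue
        W=world(c,u,v,d[v,u]); print(n,k,len(u),np.median(u),np.median(v),np.percentile(W,[2,50,98],axis=0).round(3).tolist())
    cv2.imwrite(f'pics/{n}0.png',p[...,::-1])
E
```

```text
{'t': 0.0, 'q': array([-0.10807811,  0.47778946,  0.02236004,  1.55639684, -0.01149602,
        1.10928664, -0.08309074]), 'joint_vel': array([ 0.00012528,  0.00140487,  0.00057382,  0.00083747,  0.00022117,
       -0.00099484,  0.00171692]), 'joint_torque': array([-5.45967814e-04, -5.96443820e+01,  1.60769675e+00, -2.81194621e+01,
        1.24063640e-02,  9.39900521e-03,  2.20753498e-05]), 'eef_pos': array([ 6.74441962e-01, -4.03176115e-05,  2.30356291e-01]), 'tool_rot': array([-5.67133461e-04,  7.07108892e-01,  7.07104128e-01, -6.67517573e-04]), 'contact_force': array([ 0.29458458, -0.00278235, -0.91973005]), 'torque': array([-0.00277653,  0.01092584,  0.00441569]), 'gripper_width': 1.0003015006579101}
scene red 2151 143.0 110.0 [[0.598, -0.063, 0.015], [1.141, 0.173, 0.193], [1.243, 0.255, 0.199]]
scene blue 1800 178.0 241.0 [[0.478, -0.139, 0.001], [0.815, 0.218, 0.028], [0.861, 0.317, 0.099]]
side red 473 195.0 234.0 [[0.59, -0.069, 0.016], [0.783, -0.031, 0.076], [1.054, 0.216, 0.134]]
side blue 1063 101.0 361.0 [[0.477, -0.141, 0.003], [0.805, 0.238, 0.053], [0.852, 0.324, 0.1]]
```

View pics/scene0.png

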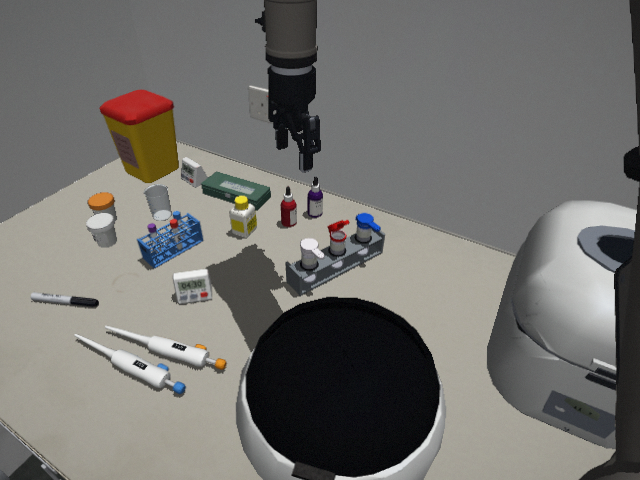

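View pics/side0.png

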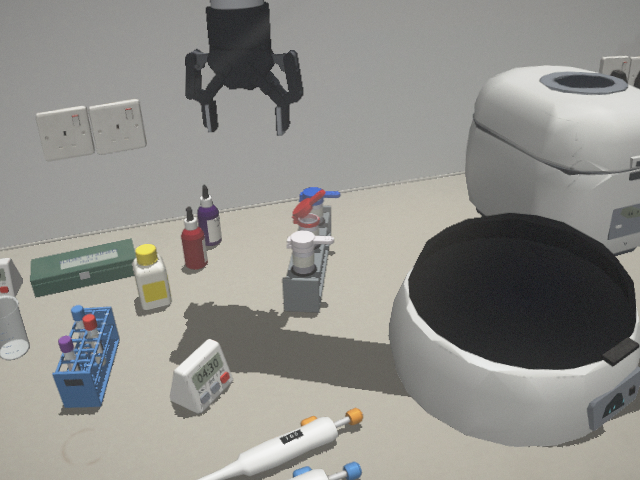

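The scene view shows the rack at about (335,262), with the white cap at (310,245), the red part-open at (338,228) and the blue at (368,222). The tabs point right, towards the robot. In the side view the caps are at (303,238), (310,208) and (315,193).

Run:
```python
from h import *
R={'scene':{'red':(325,215,352,258),'blue':(352,210,386,240),'white':(298,236,326,262)},'side':{'red':(288,188,328,240),'blue':(298,184,345,203),'white':(284,230,336,252)}}
for n in R:
    c,p,d=grab(n); M=masks(p); h=cv2.cvtColor(p,cv2.COLOR_RGB2HSV); M['white']=(h[...,1]<50)&(h[...,2]>170)
    print(n,'cam at',(-np.array(c['R']).T@np.array(c['t'])).round(2),c['fx'])
    for k,(a,b,e,f) in R[n].items():
        m=np.zeros(d.shape,bool); m[b:f,a:e]=M[k][b:f,a:e]; m&=d>0
        v,u=np.nonzero(m); W=world(c,u,v,d[v,u]); 
        W=W[(W[:,2]>.08)]
        print(k,len(W),np.percentile(W,[2,50,98],axis=0).round(4).tolist())
        if k!='red':
            t=W[W[:,2]>.094]; xy=t[:,:2].astype(np.float32); r=cv2.minAreaRect(xy); print('  rect',r, 'tab end', t[np.argmin(t[:,0])])
        else:
            q=W-W.mean(0); s,vh=np.linalg.svd(q,full_matrices=0)[1:]; print('  svd',s/np.sqrt(len(q)),vh.round(3).tolist())
# rack top plate
    
    v,u=np.nonzero(d>0); W=world(c,u,v,d[v,u]); s=(W[:,2]>.048)&(W[:,2]<.06)&(abs(W[:,0]-.65)<.2)&(W[:,1]>-.2)&(W[:,1]<.2)
    hh=h[v,u]; s&=(hh[:,1]<70)&(hh[:,2]<150)
    print('rack',s.sum(),cv2.minAreaRect(W[s][:,:2].astype(np.float32)))
```

```text
scene cam at [0.06 0.31 0.64] 440.6481557541945
red 178 [[0.5877, -0.0712, 0.0836], [0.6072, -0.056, 0.1095], [0.6282, -0.0451, 0.1343]]
  svd [0.01667715 0.00969584 0.00623692] [[0.334, 0.182, -0.925], [0.862, 0.336, 0.378], [0.38, -0.924, -0.045]]
blue 280 [[0.5793, -0.1457, 0.084], [0.6112, -0.129, 0.0974], [0.6363, -0.1152, 0.1002]]
  rect ((0.6087262630462646, -0.12942878901958466), (0.03343402221798897, 0.05855100601911545), 78.25720977783203) tab end [ 0.57780728 -0.13432442  0.09535129]
white 220 [[0.5635, -0.0065, 0.0956], [0.5968, 0.0061, 0.0984], [0.619, 0.0211, 0.1006]]
  rect ((0.592039167881012, 0.00907354149967432), (0.029850423336029053, 0.06170734390616417), 81.61412048339844) tab end [0.56041281 0.00609405 0.09886868]
rack 447 ((0.709671139717102, -0.003085225820541382), (0.2720266580581665, 0.3969394862651825), 0.7272223234176636)
side cam at [0.43 0.69 0.51] 598.3268396876504
red 152 [[0.5875, -0.0701, 0.1029], [0.6128, -0.0601, 0.1159], [0.6299, -0.048, 0.1351]]
  svd [0.01552051 0.00593282 0.00236456] [[0.783, 0.112, -0.612], [0.197, -0.978, 0.073], [0.59, 0.177, 0.788]]
blue 162 [[0.5809, -0.147, 0.0951], [0.6197, -0.1328, 0.0988], [0.6374, -0.1167, 0.1004]]
  rect ((0.6100609302520752, -0.13633157312870026), (0.05974893644452095, 0.03191712126135826), 20.881948471069336) tab end [ 0.57826558 -0.13680163  0.09693416]
white 369 [[0.5642, -0.0068, 0.0919], [0.5986, 0.0067, 0.0987], [0.6234, 0.021, 0.1004]]
  rect ((0.5945757031440735, 0.009287780150771141), (0.03265886753797531, 0.06197964772582054), 80.2036361694336) tab end [5.61584611e-01 3.53419657e-04 9.53458757e-02]
rack 662 ((0.6547551155090332, 0.011604800820350647), (0.3985920250415802, 0.3650849163532257), 1.7411413192749023)
```

```bash
python3 -m crank '[{"jaw":0,"x":-31,"y":-31},{"jaw":0,"x":-31,"y":-31},{"jaw":0,"az":10.4},{"jaw":0,"az":10.4},{"jaw":0,"az":10.4},{"jaw":0,"az":10.4},{"jaw":0,"az":10.4},{"jaw":0,"az":10.4},{"jaw":0,"az":10.4},{"jaw":0,"az":10.4},{"jaw":0},{"jaw":0}]' 20
python3 - <<'E'
from h import *
c,p,d=grab('wrist'); cv2.imwrite('pics/w1.png',p[...,::-1]); print(c)
for n,k in [('wrist','red'),('wrist','blue')]:
    m=(masks(p)[k]&(d>0)).astype(np.uint8); v,u=np.nonzero(m); print(k,len(u), np.percentile(u,[0,50,100]),np.percentile(v,[0,50,100]))
    W=world(c,u,v,d[v,u]); print(np.percentile(W,[2,50,98],axis=0).round(4).tolist())
E
```

```text
{'fx': 385.0685114765152, 'fy': 385.0685114765152, 'cx': 317.61736197440825, 'cy': 233.43928209301745, 'k1': -0.013769961119266587, 'R': array([[ 9.99998190e-01, -4.42934754e-04, -1.85022939e-03],
       [ 5.79529742e-05, -9.64977589e-01,  2.62332327e-01],
       [-1.90162600e-03, -2.62331959e-01, -9.64975817e-01]]), 't': array([-0.67358873, -0.03355372,  0.37786374])}
red 2636 [203. 247. 472.] [241. 303. 333.]
[[0.5956, -0.0758, 0.0566], [0.6208, -0.0583, 0.1086], [0.8008, -0.0316, 0.1301]]
blue 2274 [203. 254. 560.] [  0. 374. 396.]
[[0.5818, -0.146, 0.0023], [0.6209, -0.1295, 0.0972], [0.8564, 0.1679, 0.0994]]schema error: expected keys jaw, x, y, z, ax, ay, az
```

View pics/w1.png

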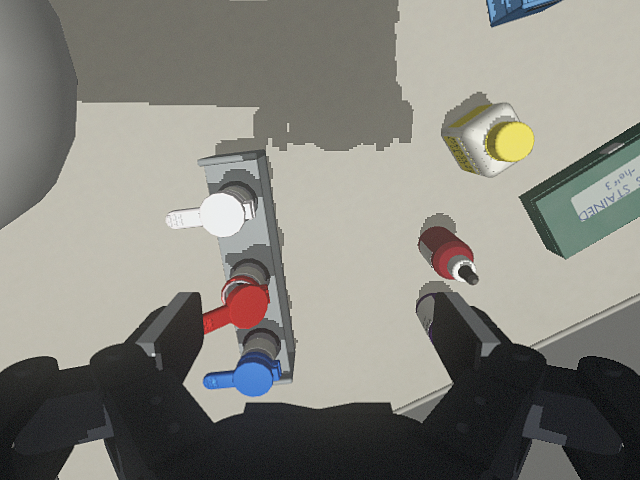

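The move was refused because every row needs all the keys, so the arm is still at its start pose. The wrist view does show the caps clearly: white disc at (225,214) with its tab end at (167,218), red at (245,303), and blue at (257,374) with its tab end at (206,381). I'll measure from this picture.

Run:
```python
from h import *
c,p,d=grab('wrist'); h=cv2.cvtColor(p,cv2.COLOR_RGB2HSV); M=masks(p); M['white']=(h[...,1]<40)&(h[...,2]>190)
C={}
for k,(a,b,e,f) in {'blue':(195,345,290,400),'white':(160,180,262,240)}.items():
    m=np.zeros(d.shape,bool); m[b:f,a:e]=M[k][b:f,a:e]
    v,u=np.nonzero(m&(d>0)); W=world(c,u,v,d[v,u]); W=W[W[:,2]>.092]
    # disc: distance transform of the top-face footprint on a 0.5 mm grid
    W=W[W[:,2]>.0955]; o=W[:,:2].min(0)-.01; g=np.zeros((240,240),np.uint8)
    ij=((W[:,:2]-o)/.0005).astype(int); g[ij[:,1],ij[:,0]]=255
    g=cv2.morphologyEx(g,cv2.MORPH_CLOSE,np.ones((9,9),np.uint8)); D=cv2.distanceTransform(g,cv2.DIST_L2,5)
    r=D.max(); y,x=np.argwhere(D>r-.6).mean(0); C[k]=o+np.array([x,y])*.0005
    t=W[np.linalg.norm(W[:,:2]-C[k],axis=1)>.025][:,:2]; v2=C[k]-t.mean(0)
    print(k,C[k].round(4),'r',r*.5,'ztop',np.median(W[:,2]),'tabyaw',np.degrees(np.arctan2(v2[1],v2[0])),len(t), 'reach',np.linalg.norm(t-C[k],axis=1).max())
a=C['white']-C['blue']; print(np.linalg.norm(a),'yaw',np.degrees(np.arctan2(-a[0],a[1])),'mid',(C['white']+C['blue'])/2)
m=np.zeros(d.shape,bool); m[275:345,195:275]=M['red'][275:345,195:275]
v,u=np.nonzero(m&(d>0)); W=world(c,u,v,d[v,u]);W=W[W[:,2]>.1]; q=W-W.mean(0); print('red n',np.linalg.svd(q)[2][2],W.mean(0), W[np.argmax(W[:,2])])
```

```text
blue [ 0.6196 -0.1325] r 15.399997 ztop 0.09803990012749142 tabyaw 5.820504498203915 245 reach 0.04156233761279385
white [0.6035 0.0055] r 15.582947 ztop 0.09808887463975509 tabyaw 5.833934858214954 367 reach 0.042498968285748825
0.13901262629340172 yaw 6.665304216926395 mid [ 0.61152688 -0.06349817]
red n [0.61167322 0.12246248 0.78157457] [ 0.61513725 -0.06168935  0.11384962] [ 0.5950898  -0.06743892  0.13255453]
```

```bash
python3 -m crank '[{"jaw":0,"x":-32,"y":-31.5,"z":0,"ax":0,"ay":0,"az":0},{"jaw":0,"x":-31.5,"y":-31.5,"z":0,"ax":0,"ay":0,"az":0},{"jaw":0,"x":0,"y":0,"z":0,"ax":0,"ay":0,"az":10.46},{"jaw":0,"x":0,"y":0,"z":0,"ax":0,"ay":0,"az":10.46},{"jaw":0,"x":0,"y":0,"z":0,"ax":0,"ay":0,"az":10.46},{"jaw":0,"x":0,"y":0,"z":0,"ax":0,"ay":0,"az":10.46},{"jaw":0,"x":0,"y":0,"z":0,"ax":0,"ay":0,"az":10.46},{"jaw":0,"x":0,"y":0,"z":0,"ax":0,"ay":0,"az":10.46},{"jaw":0,"x":0,"y":0,"z":0,"ax":0,"ay":0,"az":10.46},{"jaw":0,"x":0,"y":0,"z":0,"ax":0,"ay":0,"az":10.46},{"jaw":0,"x":0,"y":0,"z":0,"ax":0,"ay":0,"az":0},{"jaw":0,"x":0,"y":0,"z":0,"ax":0,"ay":0,"az":0}]' 20
cat >> h.py <<'E'
def st(tgt=None):
    from scipy.spatial.transform import Rotation as Ro
    o=readout.get_obs(); q=o['tool_rot']; R=Ro.from_quat([q[1],q[2],q[3],q[0]]).as_matrix()
    print('t',o['t'],'pos',(o['eef_pos']*1e3).round(1),'F',o['contact_force'].round(1),'w',round(o['gripper_width'],3),'q',o['q'].round(2)); print('tool x',R[:,0].round(3),'z',R[:,2].round(3))
    if tgt is not None: print('go (tool mm)',(R.T@(np.array(tgt)-o['eef_pos'])*1e3).round(1))
E
python3 -c "
from h import *
st([.6115,-.0635,.098])"
```

```text
t: 1.8
eef_pos: [0.612, -0.0634, 0.2313]
tool_rot: [-0.0, 0.998, 0.057, -0.0]
contact_force: [0.0, 0.5, -0.2]
gripper_width: 0.001
t 1.8 pos [612.  -63.4 231.3] F [ 0.   0.5 -0.2] w 0.001 q [-0.24  0.39  0.33  1.72 -0.14  1.05 -1.33]
tool x [ 0.994  0.114 -0.   ] z [-0.  0. -1.]
go (tool mm) [-5.000e-01  1.000e-01  1.333e+02]
```

Down quickly to about 0.136 m, then slowly onto the disc.

```bash
python3 -m crank '[{"jaw":0,"x":0,"y":0,"z":45,"ax":0,"ay":0,"az":0},{"jaw":0,"x":0,"y":0,"z":45,"ax":0,"ay":0,"az":0},{"jaw":0,"x":0,"y":0,"z":8,"ax":0,"ay":0,"az":0},{"jaw":0,"x":0,"y":0,"z":6,"ax":0,"ay":0,"az":0},{"jaw":0,"x":0,"y":0,"z":6,"ax":0,"ay":0,"az":0},{"jaw":0,"x":0,"y":0,"z":6,"ax":0,"ay":0,"az":0},{"jaw":0,"x":0,"y":0,"z":6,"ax":0,"ay":0,"az":0},{"jaw":0,"x":0,"y":0,"z":5,"ax":0,"ay":0,"az":0},{"jaw":0,"x":0,"y":0,"z":3,"ax":0,"ay":0,"az":0},{"jaw":0,"x":0,"y":0,"z":0,"ax":0,"ay":0,"az":0}]'; python3 -c "
from h import *
st([.6115,-.0635,.098])"
```

```text
t: 3.05
eef_pos: [0.6119, -0.0635, 0.1009]
tool_rot: [0.0, 0.998, 0.055, -0.0]
contact_force: [0.3, 0.1, 0.5]
gripper_width: -0.0
t 3.05 pos [611.9 -63.5 100.9] F [0.3 0.1 0.5] w -0.0 q [-0.21  0.54  0.28  1.83 -0.2   0.8  -1.28]
tool x [ 0.994  0.11  -0.   ] z [-0. -0. -1.]
go (tool mm) [-0.4 -0.   2.9]
```

```bash
python3 -m crank '[{"jaw":0,"x":0,"y":0,"z":1.5,"ax":0,"ay":0,"az":0},{"jaw":0,"x":0,"y":0,"z":1,"ax":0,"ay":0,"az":0},{"jaw":0,"x":0,"y":0,"z":0,"ax":0,"ay":0,"az":0}]'; python3 -c "
from h import *
st()"
```

```text
t: 3.42
eef_pos: [0.612, -0.0635, 0.0996]
tool_rot: [-0.0, 0.998, 0.055, 0.0]
contact_force: [-2.8, -0.4, 7.6]
gripper_width: -0.0
t 3.425 pos [612.  -63.5  99.6] F [-2.8 -0.4  7.6] w -0.0 q [-0.21  0.54  0.28  1.83 -0.2   0.8  -1.28]
tool x [0.994 0.11  0.   ] z [ 0.  0. -1.]
```

```bash
python3 -m crank '[{"jaw":0,"x":0,"y":0,"z":1.5,"ax":0,"ay":0,"az":0},{"jaw":0,"x":0,"y":0,"z":0,"ax":0,"ay":0,"az":0}]'; python3 -m crank '[{"jaw":0,"x":0,"y":0,"z":-40,"ax":0,"ay":0,"az":0},{"jaw":0,"x":0,"y":0,"z":-60,"ax":0,"ay":0,"az":0},{"jaw":50,"x":-30,"y":0,"z":-10,"ax":0,"ay":0,"az":0},{"jaw":50,"x":-30,"y":0,"z":0,"ax":0,"ay":0,"az":0},{"jaw":50,"x":0,"y":0,"z":0,"ax":0,"ay":0,"az":0},{"jaw":50,"x":0,"y":0,"z":0,"ax":0,"ay":0,"az":0}]'
python3 - <<'E'
from h import *
st()
c,p,d=grab('side')
m=np.zeros(d.shape,bool); m[180:245,285:330]=masks(p)['red'][180:245,285:330]
v,u=np.nonzero(m&(d>0)); W=world(c,u,v,d[v,u]); W=W[W[:,2]>.08]; print(len(W),np.percentile(W,[2,50,98],axis=0).round(4).tolist())
a=cv2.resize(p[150:300,240:400],None,fx=3,fy=3)
c,p,d=grab('wrist'); b=cv2.resize(p,(600,450))
cv2.imwrite('pics/v2.png',cv2.resize(np.hstack([a,b]),(800,340))[...,::-1])
for k in ['red','blue']:
    v,u=np.nonzero(masks(p)[k]&(d>0)); W=world(c,u,v,d[v,u]); W=W[(W[:,2]>.08)&(W[:,2]<.15)&(W[:,1]<0)&(W[:,0]<.66)]; print(k,len(W),np.percentile(W,[1,50,99],axis=0).round(4).tolist())
E
```

```text
t: 3.68
eef_pos: [0.6121, -0.0635, 0.0994]
tool_rot: [-0.0, 0.998, 0.055, 0.0]
contact_force: [-7.2, 1.3, 18.4]
gripper_width: 0.002
t: 4.42
eef_pos: [0.5531, -0.0698, 0.2075]
tool_rot: [-0.0, 0.998, 0.055, 0.001]
contact_force: [0.3, -0.1, 0.0]
gripper_width: 0.502
t 4.425 pos [553.1 -69.8 207.5] F [ 0.3 -0.1  0. ] w 0.502 q [-0.25  0.32  0.33  1.88 -0.12  0.96 -1.33]
tool x [0.994 0.11  0.001] z [ 0.001  0.    -1.   ]
232 [[0.5807, -0.0756, 0.0961], [0.6077, -0.0621, 0.0988], [0.6278, -0.0483, 0.1005]]
red 3125 [[0.5722, -0.0788, 0.0931], [0.6085, -0.0648, 0.098], [0.6319, -0.0485, 0.0999]]
blue 3231 [[0.5801, -0.1482, 0.0852], [0.6169, -0.1333, 0.0979], [0.6398, -0.1172, 0.0998]]
```

View pics/v2.png

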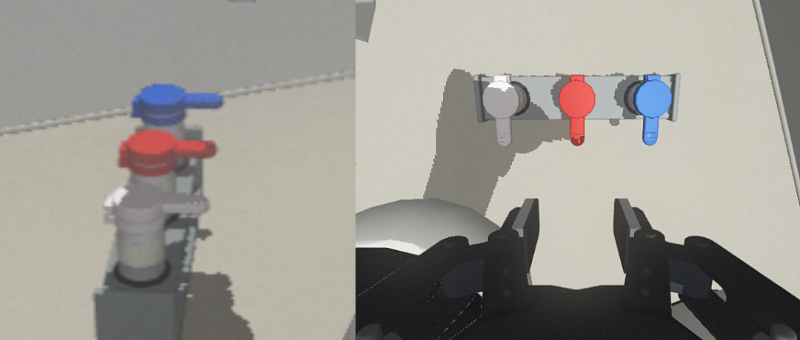

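The left crop of the side view and the wrist view both show the red cap flat, at top z ≈ 0.0995. The blue tab is at the right of the wrist view. Next I'll approach it.

Run:
```python
from h import *
st([.5858,-.1362,.125])
c,p,d=grab('wrist')
v,u=np.nonzero(masks(p)['blue']&(d>0)); W=world(c,u,v,d[v,u]); W=W[(W[:,2]>.093)&(W[:,2]<.15)&(W[:,1]<-.1)&(W[:,0]<.66)]
L=(W[:,:2]-[.6196,-.1325])@np.array([[.994,-.11],[.11,.994]]); t=L[L[:,0]<-.022]; print('tab in rack axes about centre: y',np.percentile(t[:,1],[2,50,98]),'x',L[:,0].min(),L[:,0].max())
```

```text
t 4.525 pos [553.3 -69.8 207.2] F [ 0.3  0.4 -0.1] w 0.498 q [-0.25  0.32  0.33  1.88 -0.12  0.96 -1.33]
tool x [0.994 0.111 0.   ] z [ 0. -0. -1.]
go (tool mm) [24.9 69.6 82.3]
tab in rack axes about centre: y [-0.00692378 -0.0002607   0.00594796] x -0.04188919495019333 0.021349536284792407
```

```bash
python3 -m crank '[{"jaw":50,"x":12,"y":35,"z":20,"ax":0,"ay":0,"az":0},{"jaw":50,"x":12.9,"y":35,"z":20,"ax":0,"ay":0,"az":0},{"jaw":50,"x":0,"y":0,"z":42,"ax":0,"ay":0,"az":0},{"jaw":50,"x":0,"y":0,"z":22,"ax":0,"ay":0,"az":0},{"jaw":50,"x":0,"y":0,"z":22,"ax":0,"ay":0,"az":0},{"jaw":50,"x":0,"y":0,"z":0,"ax":0,"ay":0,"az":0}]'; python3 -c "
from h import *
st([.5858,-.1362,.081])"
```

```text
t: 5.32
eef_pos: [0.5839, -0.1366, 0.0794]
tool_rot: [-0.0, 0.998, 0.055, -0.002]
contact_force: [-0.4, 1.0, -0.3]
gripper_width: 0.502
t 5.325 pos [ 583.9 -136.6   79.4] F [-0.4  1.  -0.3] w 0.502 q [-0.1   0.55  0.3   1.87 -0.23  0.75 -1.13]
tool x [ 0.994  0.11  -0.004] z [-0.004  0.    -1.   ]
go (tool mm) [ 1.9 -0.2 -1.6]
```

```bash
python3 -m crank '[{"jaw":0,"x":1.5,"y":0,"z":-1.5,"ax":0,"ay":0,"az":0},{"jaw":0,"x":0,"y":0,"z":0,"ax":0,"ay":0,"az":0},{"jaw":0,"x":0,"y":0,"z":0,"ax":0,"ay":0,"az":0},{"jaw":0,"x":0,"y":0,"z":0,"ax":0,"ay":0,"az":0},{"jaw":0,"x":0,"y":0,"z":0,"ax":0,"ay":0,"az":0}]' 25; python3 -c "
from h import *
st([.5858,-.1362,.081])"
```

```text
t: 5.95
eef_pos: [0.5876, -0.1371, 0.0839]
tool_rot: [0.0, 0.998, 0.055, 0.001]
contact_force: [2.8, -1.3, 6.7]
gripper_width: 0.15
t 5.95 pos [ 587.6 -137.1   83.9] F [ 2.8 -1.3  6.7] w 0.15 q [-0.1   0.55  0.3   1.87 -0.23  0.75 -1.14]
tool x [0.994 0.11  0.003] z [ 0.003 -0.001 -1.   ]
go (tool mm) [-1.7 -1.1  2.9]
```

Gripped at 13 mm. I'll lead it round the first 40°.

```bash
python3 -m crank '[{"jaw":0,"x":1.1,"y":0,"z":-7.3,"ax":0,"ay":0,"az":0},{"jaw":0,"x":2.2,"y":0,"z":-7.1,"ax":0,"ay":0,"az":0},{"jaw":0,"x":3.1,"y":0,"z":-6.7,"ax":0,"ay":0,"az":0},{"jaw":0,"x":4,"y":0,"z":-6.2,"ax":0,"ay":0,"az":0},{"jaw":0,"x":4.9,"y":0,"z":-5.6,"ax":0,"ay":0,"az":0},{"jaw":0,"x":0,"y":0,"z":0,"ax":0,"ay":0,"az":0}]'
python3 - <<'E'
from h import *
st()
c,p,d=grab('wrist'); a=cv2.resize(p,(400,300)); c,p,d=grab('side'); b=cv2.resize(p[120:270,240:440],(400,300))
cv2.imwrite('pics/v3.png',np.hstack([a,b])[...,::-1])
E
```

```text
t: 6.7
eef_pos: [0.6008, -0.1355, 0.116]
tool_rot: [0.0, 0.998, 0.055, -0.001]
contact_force: [-3.1, -3.6, 2.0]
gripper_width: 0.151
t 6.7 pos [ 600.8 -135.5  116. ] F [-3.1 -3.6  2. ] w 0.151 q [-0.11  0.52  0.32  1.82 -0.21  0.83 -1.16]
tool x [ 0.994  0.11  -0.002] z [-0.002 -0.    -1.   ]
```

View pics/v3.png

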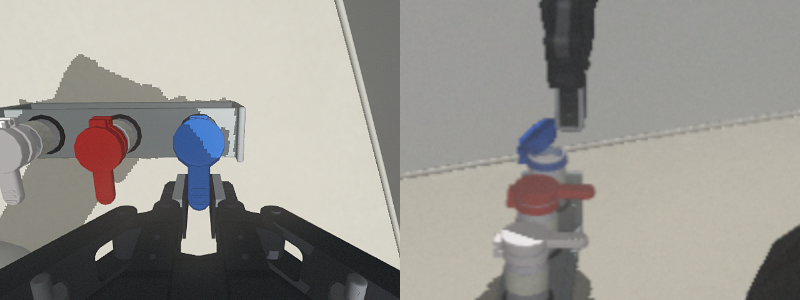

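The blue cap is open by about 40° and held between the fingers, and red and white are flat. I'll carry on to about 80°.

```bash
python3 -m crank '[{"jaw":0,"x":5.6,"y":0,"z":-4.9,"ax":0,"ay":0,"az":0},{"jaw":0,"x":6.2,"y":0,"z":-4.1,"ax":0,"ay":0,"az":0},{"jaw":0,"x":6.7,"y":0,"z":-3.2,"ax":0,"ay":0,"az":0},{"jaw":0,"x":7.1,"y":0,"z":-2.2,"ax":0,"ay":0,"az":0},{"jaw":0,"x":7.3,"y":0,"z":-1.2,"ax":0,"ay":0,"az":0},{"jaw":0,"x":0,"y":0,"z":0,"ax":0,"ay":0,"az":0},{"jaw":0,"x":0,"y":0,"z":0,"ax":0,"ay":0,"az":0}]'
python3 - <<'E'
from h import *
st()
c,p,d=grab('wrist'); a=cv2.resize(p,(400,300)); c,p,d=grab('side'); b=cv2.resize(p[120:270,240:440],(400,300))
cv2.imwrite('pics/v4.png',np.hstack([a,b])[...,::-1])
E
```

```text
t: 7.68
eef_pos: [0.6344, -0.1316, 0.1318]
tool_rot: [0.0, 0.998, 0.055, 0.0]
contact_force: [-2.3, -1.9, 4.1]
gripper_width: 0.159
t 7.675 pos [ 634.4 -131.6  131.8] F [-2.3 -1.9  4.1] w 0.159 q [-0.12  0.55  0.32  1.73 -0.21  0.9  -1.17]
tool x [0.994 0.11  0.001] z [ 0.001 -0.    -1.   ]
```

View pics/v4.png

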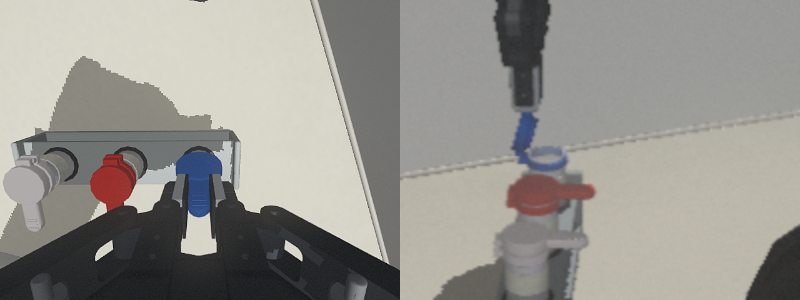

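The blue cap now stands nearly upright in the grip. I'll open to 50%, retract straight up, and check.

```bash
python3 -m crank '[{"jaw":50,"x":0,"y":0,"z":0,"ax":0,"ay":0,"az":0},{"jaw":50,"x":0,"y":0,"z":0,"ax":0,"ay":0,"az":0},{"jaw":50,"x":0,"y":0,"z":0,"ax":0,"ay":0,"az":0},{"jaw":50,"x":0,"y":0,"z":-20,"ax":0,"ay":0,"az":0},{"jaw":50,"x":0,"y":0,"z":-40,"ax":0,"ay":0,"az":0},{"jaw":50,"x":0,"y":0,"z":-50,"ax":0,"ay":0,"az":0},{"jaw":50,"x":-50,"y":0,"z":0,"ax":0,"ay":0,"az":0},{"jaw":50,"x":-30,"y":0,"z":0,"ax":0,"ay":0,"az":0},{"jaw":50,"x":0,"y":0,"z":0,"ax":0,"ay":0,"az":0},{"jaw":50,"x":0,"y":0,"z":0,"ax":0,"ay":0,"az":0}]'
python3 - <<'E'
from h import *
st()
c,p,d=grab('wrist'); a=cv2.resize(p,(400,300))
for k in ['red','blue']:
    v,u=np.nonzero(masks(p)[k]&(d>0)); W=world(c,u,v,d[v,u]); W=W[(W[:,2]>.09)&(W[:,2]<.17)&(W[:,1]<0)&(W[:,0]<.68)]; print(k,len(W),np.percentile(W,[1,50,99],axis=0).round(4).tolist())
    if k=='blue': W=W[W[:,2]>.105]; print(np.linalg.svd(W-W.mean(0),full_matrices=0)[2].round(3))
c,p,d=grab('side'); b=cv2.resize(p[120:270,240:440],(400,300))
cv2.imwrite('pics/v5.png',np.hstack([a,b])[...,::-1])
E
```

```text
t: 9.02
eef_pos: [0.5558, -0.14, 0.2425]
tool_rot: [-0.0, 0.998, 0.055, 0.001]
contact_force: [-0.3, 1.3, 0.8]
gripper_width: 0.498
t 9.025 pos [ 555.8 -140.   242.5] F [-0.3  1.3  0.8] w 0.498 q [-0.16  0.31  0.37  1.81 -0.13  1.04 -1.2 ]
tool x [0.994 0.11  0.002] z [ 0.002  0.    -1.   ]
red 2495 [[0.5719, -0.0796, 0.0923], [0.6083, -0.0657, 0.098], [0.6317, -0.049, 0.1]]
blue 1237 [[0.6234, -0.1466, 0.1007], [0.6352, -0.1318, 0.1218], [0.6454, -0.1159, 0.15]]
[[ 0.328  0.027 -0.944]
 [-0.099  0.995 -0.006]
 [-0.939 -0.096 -0.329]]
```

View pics/v5.png

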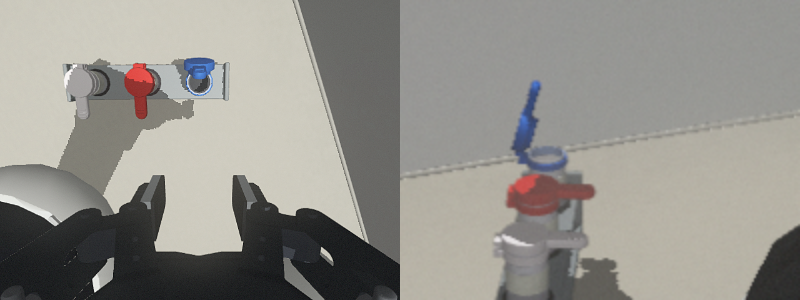

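Blue is open about 71° and staying there on its own. Red and white are flat, and the robot is clear.

```bash
python3 -c "
from station import ticket
print(ticket.hand_in())"
```

```text
the job is handed in; nothing more can be done
None
```

The job is done and handed in: the red cap was pressed shut first, and only then was the blue cap opened. It took about 9 s of robot time out of the 37 s allowed.

- **Red cap:** I pressed straight down on its disc with the shut fingers, reaching 18 N. Before moving on I checked it was flat, with its top at about 0.099 m. It was still flat in the last check.
- **Blue cap:** I pinched it by the tab, led it round its hinge and let go. In the last check it stood at about 71° open on its own. I had aimed for 80°, and halfway to upright is 45°.
- **White cap:** I never touched it. It looks shut in the last wrist and side views, but I did not measure it at the end.

At hand-in the arm was raised clear of the rack with about zero contact force. One early move was refused because its rows lacked some keys, and nothing moved. No checks failed or disagreed.

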